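# Set both heat levers of a warming plate

### The job

Set the two-zone warming plate: swing each of its two heat levers round until it lies straight over the flat white hand on the same hub. The tall spice jar stands in the way of one lever, so first lift it out and stand it upright on the round black iron trivet; never drive a lever against it. Leave the white hands and everything else where they are, and let go of everything at the end.

Things in the scene. Friction and masses are not known exactly. Their poses are not given: they have to be found in the camera images.
- warmer: Two-zone warming plate, fixed: low aluminium housing 170 (x) x 350 (y) x 55 mm high, two dark hot discs on top. Origin on the table under it; -x is its front with the levers (front face at x = -80 mm), +y its left end. Two black lever dials (radius 58 mm) on top, centres and vertical pivots at (-50, +120) mm (left) and (-50, -120) mm (right), tops at z = 60 mm. Place and yaw vary.
- left_knob (a point): Middle (101 mm above the table) of the upright round black knob on the left lever's end: 20 mm in diameter, reaching from 77 to 115 mm above the table, 125 mm from the pivot. Knob and flat steel arm (12 mm wide, 70 to 77 mm above the table) hang over the table before the housing. The point's -x axis points along the arm from pivot to knob.
- right_knob (a point): The same point on the right heat lever's knob.
- left_hand_tip (a point): Tip of the flat white hand of the left dial, 7 mm wide, 82 mm from the pivot, 63 mm above the table, on the same pivot as the left lever and beneath it; it shows the setting wanted. Its -x axis points along the hand. It is very stiff and is not to be turned.
- right_hand_tip (a point): The same point on the right dial's white hand.
- left_arm (a joint): Left lever about its vertical pivot (rad): 0 points straight to the front (-x of the plate), positive is anticlockwise from above (knob towards the plate's -y); stops at -1.05 and 1.05. Stays where it is left; about 1.5 N at the knob moves it. It starts positive (0.5 to 0.9), its hand stands at a negative angle.
- right_arm (a joint): The same for the right lever, which also starts positive with its hand at a negative angle. When set, its knob comes near the place where the left lever's knob starts.
- left_hand (a joint): Angle of the left white hand, measured as its lever's; the lever is right when its angle equals this.
- right_hand (a joint): Angle of the right white hand.
- spice_jar: Tall spice jar, 46 mm in diameter and 106 mm high, standing upright on the table in the sweep of one lever (left or right, it varies), about 125 mm ahead of that lever's pivot; origin at the centre of its underside. Mass 0.09 to 0.16 kg.
- trivet: Round black cast-iron trivet, 190 mm in diameter, fixed, 15 mm high; origin at the centre of its underside. It lies at the left or the right side of the table; a notebook (148 x 109 x 14 mm) lies at the other.
- candle: Tea light, 38 mm in diameter, 16 mm high, in the sweep of the other lever but so low that the lever passes over it; origin at its underside. Leave it.
- pot: Ribbed pot, 182 mm wide, 130 mm high, on the left hot disc; origin at its underside. Leave it.
- milk_mug: Mug, 92 mm wide, 127 mm with its handle, 95 mm high, on the right hot disc; origin at its underside. Leave it.
- front_can: Drinks can, 66 mm in diameter, 115 mm high, standing in front of the plate between the levers; origin at its underside. Leave it.
- side_can: Drinks can of the same size at the left end of the plate. Leave it.
- glass: Tumbler, 76 mm in diameter, 86 mm high, at the right end of the plate. Leave it.
Not all that is in view belongs to the job. There is more than one size of the trivet; the job needs the larger. What is shaped like the spice_jar but orange is not meant.

How it is judged:
At the end, for the whole second after the job is handed in: Each lever lies within 0.085 rad (about 5 degrees) of its own white hand and is at rest; the spice jar stands upright (within 0.1 rad) and still on the trivet, its centre within 75 mm of the trivet's centre (angle between the x axis of left_knob and the x axis of left_hand_tip, either way round below 0.085 rad and angle between the x axis of right_knob and the x axis of right_hand_tip, either way round below 0.085 rad and velocity of joint left_arm between -0.05 and 0.05 rad/s and velocity of joint right_arm between -0.05 and 0.05 rad/s and horizontal distance between spice_jar and trivet below 0.075 m and height (world z) of spice_jar between 0.009 and 0.025 m and angle between spice_jar's own z axis and vertical below 0.1 rad and linear speed of spice_jar below 0.02 m/s); the robot touches nothing.
It fails at once if a lever or the warming plate presses on the spice jar (over 3 N) (contact force between warmer and spice_jar above 3 N).
It fails at once if the spice jar is tipped over (over 0.7 rad) (angle between spice_jar's own z axis and vertical above 0.7 rad).
It fails at once if a white hand is turned (its tip moves over 5 mm) (distance of any of left_hand_tip, right_hand_tip from where it was at the start of the episode above 0.005 m).
It fails at once if the tea light, pot, mug, glass or a can is moved over 20 mm (distance of any of candle, pot, milk_mug, front_can, side_can, glass from where it was at the start of the episode above 0.02 m).
It also fails if it takes over 67 s, if anything falls off the work surface, if the arm or the gripper's body presses on something with over 40 N, if the wrist force passes 120 N, or if a joint passes its speed limit or range.

### The arm

A 6-joint arm with a two-finger parallel gripper is mounted at the origin on a cart in front of the work surface, level with it; the furniture and walls round the work are solid. World frame = base frame: x ahead of the robot, y to its left, z up, the work surface at z = 0. Lengths are in m, angles in rad, forces in N, time in s.
With the tool pointing down it reaches from about 0.425 to 0.95 m from the base axis. Payload 14.7 kg.
Tool frame: the origin (TCP) lies at the very end of the fingers, on their centre line; the grasp point (between the pads) lies 19 mm behind it; z points along the fingers, y is the line along which they close (so a half turn about z gives the same grasp; the last joint's range is limited). The gripper opens to 85 mm and grips with 20 to 120 N. Pads are 22 mm wide; open, the fingers measure 114 mm over their backs; the gripper's body (76 mm by 85 mm) begins 54 mm behind the grasp point. The pads swing forward as they close: fully open they stand 13 mm farther back than shut.
Start: joints at [-1.242, 0.48, 1.596, -0, 1.065, -0.047], TCP at [0.239, -0.605, 0.231] pointing down, gripper open.
Joint ranges: [-2.75, 2.75], [-0.82, 2.05], [0.23, 2.67], [-1.56, 4.7], [0.09, 2.69], [-2.92, 2.92]. Speed limits (rad/s): [1.89, 1.89, 2.39, 3.01, 3.01, 3.01].

### API

Orientations are given as a 3x3 rotation matrix whose columns are the frame's x, y, z axes.
In Python, from rig import r gives the robot as it stands.
- The arm moves only by the shell command python3 -m crank 'ROWS' [FORCE]. ROWS is JSON, a list of rows, each an object of numbers: "dx", "dy", "dz": the shift along the world's x, y, z scaled (see below); "yaw": the turn about the world's z scaled (see below); "gripper": the gripper's target within -1 to 1 (fully open at 1, half-way at 0, shut at -1). In form: [{"dx": .., "dy": .., "dz": .., "yaw": .., "gripper": ..}, ...]. A call has 1 to 12 rows; each row shifts and turns the commanded pose from where the row before left it; what a row does not reach is not made up. The controller multiplies each number of a shift by 50 mm and each number of a turn by 45 degrees. A row lasts 1/10 s, in which the tool goes at most 50 mm and 8.59 degrees, less where a joint would pass 70% of its speed; a pose out of reach is approached as far as the arm can. A call with a number of a shift or a turn outside -1 to 1 is refused whole. A call with a gripper value outside its range is refused whole. The fingers move at their own pace and stop on an object; FORCE is the grip in N (left out, the last holds). Time passes only in rows, so rows that do not move let the fingers close. It gives the time, the measured TCP pose, the force, the opening and the grip force at its end, in the units of the state.
- r.read_state(): the state, without advancing time (a new reading comes with each control period).
- r.grab_frame(name): name is "scene" or "top" or "wrist"; returns a dict with "img" (384x512x3 uint8, blue, green, red), "fov_y" (degrees; the focal length in pixels is half the picture's height over the tangent of half this angle, whatever the lens; pixels are square), "cx", "cy" (the principal point, pixels), "world_to_cam" (4x4, takes a point from world to camera coordinates). Camera axes: x right, y down, z forward; pixel columns grow to the right and rows downward; lengths in m; the calibration is good to about 2 mm. A picture is of the moment at which its call begins. There is no depth.
- r.close_job(): hands the job in; it is judged then, once.
Trained networks look in a picture, given as the dict that the camera call returned (one of the last four; its "shot" number tells which), for a name from the list of things; names that differ only in an ending like _2 or _b are one class to them, and where a whole thing is asked for, a point or a joint stands for the part that bears it (a point fixed in the world has none). Each returns a list of dicts, best first, with "conf" (0 to 1); they miss things now and then, are a little off and sometimes report something else, mostly with a low value. They report only what shows in the picture. A call takes as long as a camera call. They do not tell look-alikes from the thing itself.
- r.look_for(picture, query): "extent" ([centre column, centre row, width, height] in pixels, round what is visible of it).
- r.pinpoint(picture, query): "position" ([column, row] in pixels: a listed point, or the origin of a listed thing).
The state is a dict: "time": time; "joint_pos": joint angles; "qd": joint speeds; "joint_efforts": joint torques, N m; "ee_pos": TCP position; "tcp_rot": TCP orientation; "contact_force": force on the tool from outside, world axes, zero at the start; "torque": the same for the moment, N m; "gripper_width": finger opening in m; "grasp_force": force on a finger pad.
Only numpy, scipy, OpenCV 4.12 (cv2) and the standard library are available. Lean on these libraries where they do the work, as an engineer would, in place of code of your own. Each camera call takes 0.05 s, during which the arm holds its last target. There are 200 camera calls.

## Working session

There is one attempt and no reset: what is moved stays moved. The work goes in short steps, Python scripts to look and compute and a shell command to move; the robot and the scene stay as the last step left them, time stands still between calls to the robot, and variables do not carry over. Pictures are saved under pics/ and viewed, at most 13 in all, crops included, and the job is handed in when it is done.

```bash
mkdir -p pics; cat > h.py <<'E'
import numpy as np, cv2
from rig import r
def K(f):
    h=f["img"].shape[0]; F=h/2/np.tan(np.radians(f["fov_y"])/2); return F,f["cx"],f["cy"]
def proj(f,p):
    F,cx,cy=K(f); T=np.array(f["world_to_cam"]); c=T[:3,:3]@np.array(p)+T[:3,3]
    return np.array([cx+F*c[0]/c[2], cy+F*c[1]/c[2]])
def ray(f,uv):
    F,cx,cy=K(f); T=np.array(f["world_to_cam"]); d=T[:3,:3].T@np.array([(uv[0]-cx)/F,(uv[1]-cy)/F,1]); o=-T[:3,:3].T@T[:3,3]
    return o,d/np.linalg.norm(d)
def atz(f,uv,z):
    o,d=ray(f,uv); return o+d*(z-o[2])/d[2]
def tri(fu):
    A=np.zeros((3,3));b=np.zeros(3);R=[]
    for f,uv in fu:
        o,d=ray(f,uv);P=np.eye(3)-np.outer(d,d);A+=P;b+=P@o;R.append((o,P))
    x=np.linalg.solve(A,b); return x,max(np.linalg.norm(P@(x-o)) for o,P in R)
E
python3 - <<'E'
from h import *
np.set_printoptions(precision=3,suppress=True)
fs={n:r.grab_frame(n) for n in("scene","top","wrist")}
for n in("scene","top"):
    cv2.imwrite(f"pics/{n}0.png",cv2.resize(fs[n]["img"],(800,600)))
    o,_=ray(fs[n],(256,192)); print(n,o)
for q in "warmer left_knob right_knob left_hand_tip right_hand_tip spice_jar trivet candle pot milk_mug front_can side_can glass".split():
    for n in("scene","top"):
        for d in r.pinpoint(fs[n],q)[:3]: print(q,n,round(d["conf"],2),np.array(d["position"]),atz(fs[n],d["position"],{'k':.101,'t':.063}.get(q[-4] if q.endswith('knob') else (q[-3] if q.endswith('tip') else ''),0))[:2])
E
```

```text
scene [-0.032  0.602  1.075]
top [0.201 0.069 1.279]
warmer top 0.84 [262.7 178.2] [ 0.675 -0.036]
left_knob scene 0.8 [268.5 194.5] [ 0.547 -0.027]
left_knob top 0.47 [263.2 205.3] [ 0.547 -0.016]
right_knob scene 0.5 [280.8 183.6] [ 0.551 -0.092]
right_knob scene 0.48 [312.  159.9] [ 0.55  -0.255]
right_knob top 0.81 [342.3 194.7] [ 0.546 -0.269]
left_hand_tip scene 0.38 [236.9 224.5] [0.553 0.112]
right_hand_tip scene 0.53 [244.7 190.2] [ 0.642 -0.008]
right_hand_tip scene 0.42 [282.4 183.5] [ 0.57  -0.123]
right_hand_tip top 0.47 [297.5 198.8] [ 0.564 -0.132]
spice_jar scene 0.91 [335.8 202.4] [ 0.41  -0.234]
spice_jar scene 0.78 [307.9 197.4] [ 0.496 -0.182]
spice_jar top 0.66 [335.  244.4] [ 0.41  -0.237]
spice_jar top 0.55 [303.9 220.4] [ 0.505 -0.15 ]
trivet scene 0.98 [265.3 272.9] [0.391 0.148]
trivet scene 0.95 [196.6 311. ] [0.446 0.376]
trivet top 0.96 [145.5 260.9] [0.445 0.386]
trivet top 0.77 [217.8 266.6] [0.393 0.155]
trivet top 0.2 [260.8 204.5] [ 0.581 -0.015]
candle scene 0.43 [257. 238.] [0.502 0.073]
candle top 0.23 [147.1 260.6] [0.445 0.381]
pot scene 0.94 [212.7 183.5] [0.792 0.014]
pot top 0.97 [236.7 157.8] [0.765 0.043]
pot top 0.27 [199.3 169.8] [0.738 0.179]
milk_mug scene 0.71 [257.1 163. ] [ 0.752 -0.179]
milk_mug top 0.77 [288.5 159.3] [ 0.732 -0.137]
milk_mug top 0.44 [294.7 201.6] [ 0.575 -0.132]
front_can scene 0.75 [298.2 228.1] [ 0.431 -0.054]
front_can top 0.77 [283.2 247.5] [ 0.424 -0.066]
side_can scene 0.69 [183.9 219.4] [0.735 0.194]
side_can top 0.69 [196.6 172.1] [0.731 0.19 ]
side_can top 0.59 [263.3 204.7] [ 0.579 -0.024]
glass scene 0.68 [284.5 152.9] [ 0.714 -0.297]
glass top 0.9 [340.2 155.3] [ 0.721 -0.322]
```

```bash
ls pics; python3 -c "
from rig import r
s=r.read_state();print(s['time'],s['ee_pos'],s['tcp_rot'])"
```

```text
scene0.png
top0.png
1.45 [ 0.23856418 -0.60461429  0.23130274] [[ 9.30206475e-01  3.67036666e-01 -2.49058056e-05]
 [ 3.67036666e-01 -9.30206475e-01  3.15537287e-06]
 [-2.20094041e-05 -1.20764921e-05 -1.00000000e+00]]
```

View pics/top0.png

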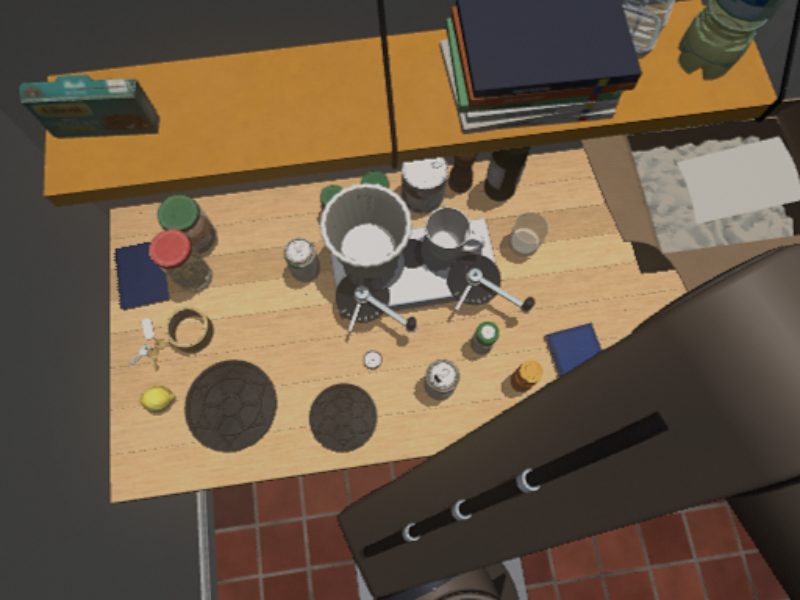

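View pics/scene0.png

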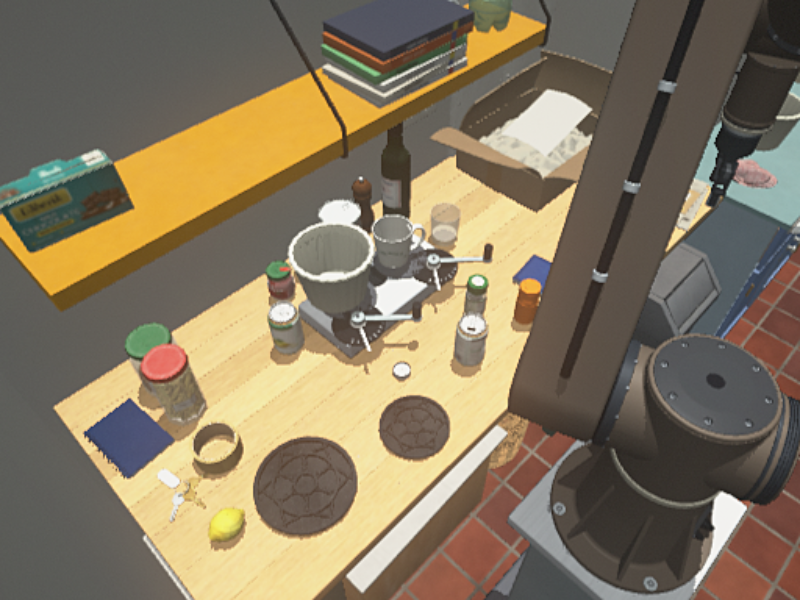

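The top view shows the left lever with its pivot at (362,295) and knob at (411,323), and the right lever with its pivot at (475,276) and knob at (529,304). The white hands point to (350,333) and (461,318). The green-lidded jar is at (486,336), in the right lever's sweep, and the orange decoy is at (528,376). The large trivet is at (231,405). The scene view agrees. I'll move over with the wrist camera next.

```bash
python3 -m crank '[{"dz":1},{"dx":0.4,"dy":0.75,"dz":0.5},{"dx":0.4,"dy":0.75},{"dx":0.4,"dy":0.75},{"dx":0.4,"dy":0.75},{"dx":0.4,"dy":0.75},{"dx":0.4,"dy":0.75},{"dx":0.4,"dy":0.75},{"dx":0.4,"dy":0.75},{"dx":0.4,"dy":0.75},{"dx":0.2,"dy":0.4},{"dx":0}]'
python3 - <<'E'
from h import *
np.set_printoptions(precision=3,suppress=True)
f=r.grab_frame("wrist"); t=r.grab_frame("top"); s=r.grab_frame("scene")
cv2.imwrite("pics/w1.png",cv2.resize(f["img"],(800,600))); print(ray(f,(256,192)))
c=t["img"][155:260,200:355]; cv2.imwrite("pics/t1.png",cv2.resize(c,None,fx=5,fy=5,interpolation=cv2.INTER_CUBIC))
print(tri([(t,(311,215)),(s,(305.3,180.5))]))
E
```

```text
(array([ 0.31 , -0.576,  0.373]), array([-0.283, -0.103, -0.954]))
(array([ 0.495, -0.156,  0.108]), np.float64(0.002417642217581959))invalid input
```

```bash
python3 -m crank '[{"dx":0,"dy":0,"dz":1,"yaw":0,"gripper":1},{"dx":0.4,"dy":0.75,"dz":0.5,"yaw":0,"gripper":1},{"dx":0.4,"dy":0.75,"dz":0,"yaw":0,"gripper":1},{"dx":0.4,"dy":0.75,"dz":0,"yaw":0,"gripper":1},{"dx":0.4,"dy":0.75,"dz":0,"yaw":0,"gripper":1},{"dx":0.4,"dy":0.75,"dz":0,"yaw":0,"gripper":1},{"dx":0.4,"dy":0.75,"dz":0,"yaw":0,"gripper":1},{"dx":0.4,"dy":0.75,"dz":0,"yaw":0,"gripper":1},{"dx":0.4,"dy":0.75,"dz":0,"yaw":0,"gripper":1},{"dx":0.4,"dy":0.75,"dz":0,"yaw":0,"gripper":1},{"dx":0.2,"dy":0.4,"dz":0,"yaw":0,"gripper":1},{"dx":0,"dy":0,"dz":0,"yaw":0,"gripper":1}]'
python3 - <<'E'
from h import *
np.set_printoptions(precision=3,suppress=True)
f=r.grab_frame("wrist"); t=r.grab_frame("top"); s=r.grab_frame("scene")
cv2.imwrite("pics/w1.png",cv2.resize(f["img"],(800,600))); print(ray(f,(256,192)))
c=t["img"][155:260,200:355]; cv2.imwrite("pics/t1.png",cv2.resize(c,None,fx=5,fy=5,interpolation=cv2.INTER_CUBIC))
E
```

```text
time: 2.8
ee_pos: [0.4296, -0.2447, 0.3065]
tcp_rot: [[0.929, 0.37, 0.0], [0.37, -0.929, 0.0], [0.001, -0.0, -1.0]]
contact_force: [-0.0, -0.3, 0.4]
gripper_width: 0.0855
grasp_force: 0.0
(array([ 0.5  , -0.216,  0.448]), array([-0.282, -0.103, -0.954]))
```

View pics/w1.png

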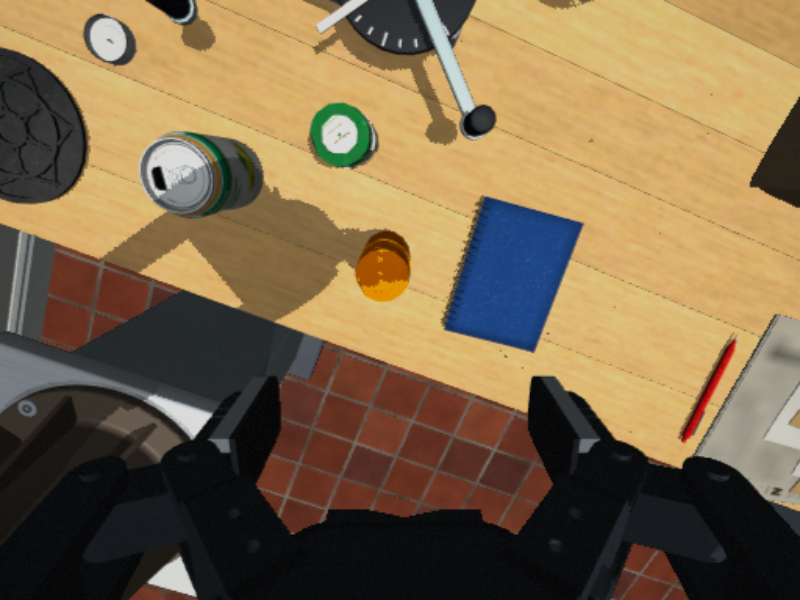

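View pics/t1.png

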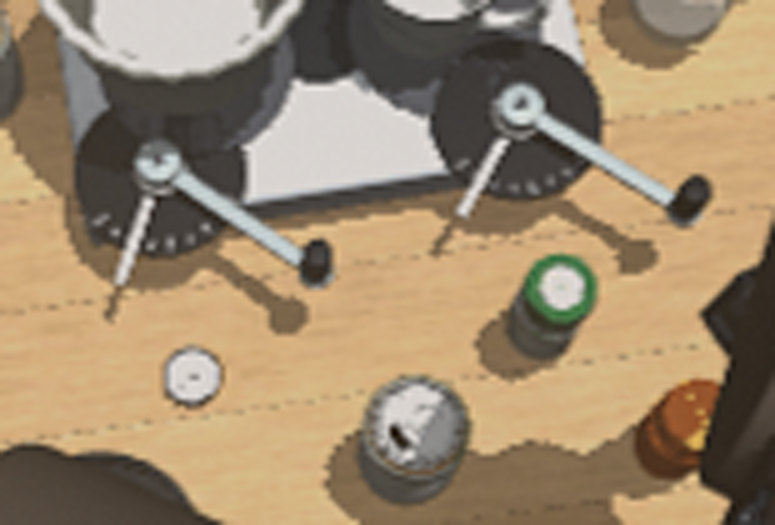

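The wrist view shows the green jar lid at (341,134), the right knob at (479,121), the can at (183,175), the orange decoy at (384,267) and the notebook at (515,275). The top crop shows pivots at (158,166) and (520,107), hand tips at (119,282) and (460,214), knob tops at (318,250) and (693,188), and the jar lid at (560,289). Next is a second wrist view over the levers.

```bash
python3 -m crank '[{"dx":0.5,"dy":0.55,"dz":0.4,"yaw":0,"gripper":1},{"dx":0.5,"dy":0.55,"dz":0.4,"yaw":0,"gripper":1},{"dx":0.5,"dy":0.55,"dz":0.4,"yaw":0,"gripper":1},{"dx":0.5,"dy":0.55,"dz":0.4,"yaw":0,"gripper":1},{"dx":0.5,"dy":0.55,"dz":0.4,"yaw":0,"gripper":1},{"dx":0.5,"dy":0.55,"dz":0.4,"yaw":0,"gripper":1},{"dx":0,"dy":0,"dz":0,"yaw":0,"gripper":1}]'
python3 - <<'E'
from h import *
np.set_printoptions(precision=3,suppress=True)
f=r.grab_frame("wrist"); t=r.grab_frame("top"); s=r.grab_frame("scene")
import pickle; pickle.dump((f,t,s),open("v2.pkl","wb"))
cv2.imwrite("pics/w2.png",cv2.resize(f["img"],(800,600))); print(ray(f,(256,192)))
for q in "left_knob right_knob left_hand_tip right_hand_tip spice_jar".split():
    for d in r.pinpoint(f,q)[:3]: print(q,round(d["conf"],2),np.array(d["position"])*800/512)
E
```

```text
time: 3.65
ee_pos: [0.5816, -0.0807, 0.4284]
tcp_rot: [[0.93, 0.368, 0.004], [0.368, -0.93, 0.0], [0.004, 0.001, -1.0]]
contact_force: [-0.0, -1.4, -0.3]
gripper_width: 0.0854
grasp_force: 0.0
(array([ 0.652, -0.052,  0.571]), array([-0.278, -0.103, -0.955]))
left_knob 0.89 [332.969 249.219]
right_knob 0.71 [534.844 321.875]
right_knob 0.5 [602.5   192.969]
left_hand_tip 0.66 [241.875 194.062]
left_hand_tip 0.36 [351.094 322.344]
right_hand_tip 0.54 [600.625 186.25 ]
spice_jar 0.84 [434.219 298.594]
spice_jar 0.78 [451.875 370.625]
```

View pics/w2.png

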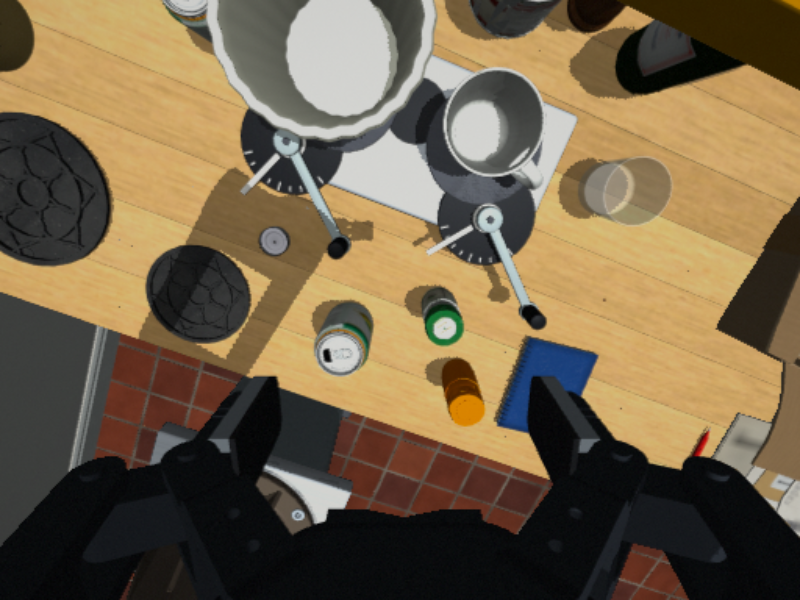

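The wrist view shows the left pivot at (287,142), hand tip at (243,193) and knob at (338,247). The right pivot is at (489,218), with its tip at (429,252) and knob at (533,316). The jar lid is at (444,326). I'll fit everything together now.

```bash
cat > fit.py <<'E'
from h import *; import pickle
from scipy.optimize import least_squares
np.set_printoptions(precision=3,suppress=True)
f,t,s=pickle.load(open("v2.pkl","rb"))
W=lambda x,y:(f,np.array([x,y])*.64)
T=lambda x,y:(t,np.array([200+x/5,155+y/5]))
L,R=np.array([-.05,.12]),np.array([-.05,-.12])
obs=[("L",0,0,W(287,142)),("L",0,0,T(158,164)),("R",1,0,W(489,218)),("R",1,0,T(520,106)),
("hL",0,.063,W(243,193)),("hL",0,.063,T(119,284)),("hR",1,.063,W(429,252)),("hR",1,.063,T(461,214)),
("kL",0,.115,W(339,248)),("kL",0,.115,T(318,250)),("kR",1,.115,W(537,318)),("kR",1,.115,T(693,186))]
def pt(o,p):
    n,i,z,_=o; c,sn=np.cos(p[2]),np.sin(p[2]); M=np.array([[c,-sn],[sn,c]])
    q=(L,R)[i].copy(); 
    if n[0]=='h': q+=.082*np.array([-np.cos(p[3+i]),-np.sin(p[3+i])])
    elif n[0]=='k': q+=.125*np.array([-np.cos(p[5+i]),-np.sin(p[5+i])])
    else: z=p[7]
    return np.r_[p[:2]+M@q,z]
res=lambda p:np.concatenate([proj(o[3][0],pt(o,p))-o[3][1] for o in obs])
S=least_squares(res,[.68,-.04,.17,-.5,-.5,.7,.7,.08],loss="soft_l1"); p=S.x
if __name__=="__main__":
    print(p); print(res(p).reshape(-1,2))
    for i,n in enumerate("LR"):
        for k in(0,):
            print(n,"pivot",pt((n,i,0,0),p)[:2],"knob",pt(("k",i,.1,0),p)[:2],"hand",pt(("h",i,.06,0),p)[:2])
            q=p.copy(); q[5+i]=p[3+i]; print("  knob goal",pt(("k",i,.1,0),q)[:2])
    print("lid",tri([W(444,327),T(562,288)]))
    print("trivet",tri([W(37,190),(t,(231*.64,404*.64))]), atz(f,np.array([37,190])*.64,.015),atz(t,(231*.64,404*.64),.015))
E
python3 fit.py
```

```text
[ 0.684 -0.043  0.031 -0.466 -0.657  0.82   0.789  0.073]
[[ 0.354 -0.348]
 [-0.138 -0.348]
 [-0.007 -0.825]
 [-0.637 -0.711]
 [-0.547  0.54 ]
 [ 0.131 -0.378]
 [-0.692  0.529]
 [ 0.022 -0.443]
 [-0.303  0.624]
 [ 0.537 -1.399]
 [ 0.22   2.189]
 [ 0.062 -0.349]]
L pivot [0.631 0.076] knob [ 0.548 -0.018] hand [0.556 0.11 ]
  knob goal [0.517 0.128]
R pivot [ 0.638 -0.164] knob [ 0.553 -0.256] hand [ 0.572 -0.116]
  knob goal [ 0.537 -0.091]
lid (array([ 0.502, -0.164,  0.099]), np.float64(0.0005035009733831557))
trivet (array([0.452, 0.378, 0.001]), np.float64(0.00014197555509918626)) [0.457 0.367 0.015] [0.449 0.374 0.015]
```

```bash
python3 -m crank '[{"dx":-0.23,"dy":-0.23,"dz":-0.8,"yaw":0,"gripper":1},{"dx":-0.23,"dy":-0.23,"dz":-0.8,"yaw":0,"gripper":1},{"dx":-0.23,"dy":-0.23,"dz":-0.8,"yaw":0,"gripper":1},{"dx":-0.23,"dy":-0.23,"dz":-0.8,"yaw":0,"gripper":1},{"dx":-0.23,"dy":-0.23,"dz":-0.8,"yaw":0,"gripper":1},{"dx":-0.23,"dy":-0.23,"dz":-0.8,"yaw":0,"gripper":1},{"dx":-0.23,"dy":-0.24,"dz":-0.7,"yaw":0,"gripper":1},{"dx":0,"dy":0,"dz":0,"yaw":0,"gripper":1},{"dx":0,"dy":0,"dz":0,"yaw":0,"gripper":1}]'
python3 - <<'E'
from h import *
f=r.grab_frame("wrist")
cv2.imwrite("pics/w3.png",f["img"])
for p in([.501,-.163,.106],[.501,-.163,.099]): print(proj(f,p))
E
```

```text
time: 4.95
ee_pos: [0.498, -0.1635, 0.1516]
tcp_rot: [[0.931, 0.366, -0.001], [0.366, -0.931, 0.0], [-0.0, -0.001, -1.0]]
contact_force: [0.6, 0.5, 1.0]
gripper_width: 0.0854
grasp_force: 0.0
[259.82497753 210.72829948]
[259.78072407 207.35528964]
```

View pics/w3.png

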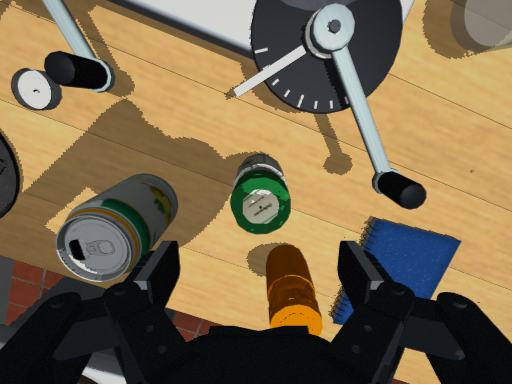

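The lid centre is at (261,202), against a prediction of (260,209), so the jar sits about 4 mm further along tool x. I'll descend and grip.

```bash
python3 -m crank '[{"dx":0.1,"dy":0.02,"dz":-0.4,"yaw":0,"gripper":1},{"dx":0,"dy":0,"dz":-0.4,"yaw":0,"gripper":1},{"dx":0,"dy":0,"dz":-0.4,"yaw":0,"gripper":1},{"dx":0,"dy":0,"dz":-0.4,"yaw":0,"gripper":1},{"dx":0,"dy":0,"dz":-0.4,"yaw":0,"gripper":1},{"dx":0,"dy":0,"dz":0,"yaw":0,"gripper":1},{"dx":0,"dy":0,"dz":0,"yaw":0,"gripper":-1},{"dx":0,"dy":0,"dz":0,"yaw":0,"gripper":-1},{"dx":0,"dy":0,"dz":0,"yaw":0,"gripper":-1},{"dx":0,"dy":0,"dz":0,"yaw":0,"gripper":-1},{"dx":0,"dy":0,"dz":0,"yaw":0,"gripper":-1},{"dx":0,"dy":0,"dz":0,"yaw":0,"gripper":-1}]' 40
```

```text
time: 6.2
ee_pos: [0.5041, -0.1624, 0.0529]
tcp_rot: [[0.93, 0.367, 0.002], [0.367, -0.93, -0.001], [0.002, 0.002, -1.0]]
contact_force: [-0.9, 2.5, 15.2]
gripper_width: 0.0446
grasp_force: 38.7
```

```bash
python3 -m crank '[{"dx":0,"dy":0,"dz":0.3,"yaw":0,"gripper":-1},{"dx":0,"dy":0,"dz":0.6,"yaw":0,"gripper":-1},{"dx":0,"dy":0,"dz":0.8,"yaw":0,"gripper":-1},{"dx":0,"dy":0,"dz":0.8,"yaw":0,"gripper":-1},{"dx":0,"dy":0,"dz":0.8,"yaw":0,"gripper":-1},{"dx":0,"dy":0.2,"dz":0.5,"yaw":0,"gripper":-1},{"dx":0,"dy":0.5,"dz":0,"yaw":0,"gripper":-1},{"dx":-0.05,"dy":0.7,"dz":0,"yaw":0,"gripper":-1},{"dx":-0.05,"dy":0.8,"dz":0,"yaw":0,"gripper":-1},{"dx":-0.1,"dy":0.8,"dz":0,"yaw":0,"gripper":-1},{"dx":-0.1,"dy":0.8,"dz":0,"yaw":0,"gripper":-1},{"dx":-0.1,"dy":0.8,"dz":0,"yaw":0,"gripper":-1}]'
python3 -m crank '[{"dx":-0.1,"dy":0.8,"dz":0,"yaw":0,"gripper":-1},{"dx":-0.1,"dy":0.8,"dz":0,"yaw":0,"gripper":-1},{"dx":-0.1,"dy":0.8,"dz":0,"yaw":0,"gripper":-1},{"dx":-0.1,"dy":0.8,"dz":0,"yaw":0,"gripper":-1},{"dx":-0.1,"dy":0.8,"dz":0,"yaw":0,"gripper":-1},{"dx":-0.1,"dy":0.8,"dz":0,"yaw":0,"gripper":-1},{"dx":-0.05,"dy":0.6,"dz":0,"yaw":0,"gripper":-1},{"dx":0,"dy":0.3,"dz":0,"yaw":0,"gripper":-1},{"dx":0,"dy":0,"dz":0,"yaw":0,"gripper":-1},{"dx":0,"dy":0,"dz":0,"yaw":0,"gripper":-1}]'
python3 - <<'E'
from h import *
f=r.grab_frame("wrist");t=r.grab_frame("top")
for F in(f,t):
  for q in("trivet","spice_jar"):
    for d in r.look_for(F,q)[:2]: print(q,round(d["conf"],2),np.round(d["extent"]),atz(F,d["extent"][:2],.015))
cv2.imwrite("pics/w4.png",f["img"])
E
```

```text
time: 7.4
ee_pos: [0.4826, 0.0694, 0.2421]
tcp_rot: [[0.93, 0.367, 0.001], [0.367, -0.93, 0.0], [0.001, 0.0, -1.0]]
contact_force: [1.1, 0.3, -0.7]
gripper_width: 0.0442
grasp_force: 41.8
time: 8.4
ee_pos: [0.4505, 0.3521, 0.2414]
tcp_rot: [[0.93, 0.367, -0.0], [0.367, -0.93, -0.0], [-0.0, 0.0, -1.0]]
contact_force: [0.3, -0.6, -0.7]
gripper_width: 0.0443
grasp_force: 41.8
trivet 0.77 [370. 242.  92.  81.] [0.40234159 0.15300565 0.015     ]
spice_jar 0.64 [259. 258. 106. 149.] [0.3152326  0.29753464 0.015     ]
trivet 0.65 [168. 247.  21.  25.] [0.4770891 0.3075685 0.015    ]
trivet 0.61 [221. 267.  42.  43.] [0.38912234 0.14381073 0.015     ]
spice_jar 0.53 [337. 241.  18.  22.] [ 0.41778036 -0.24182089  0.015     ]
```

View pics/w4.png

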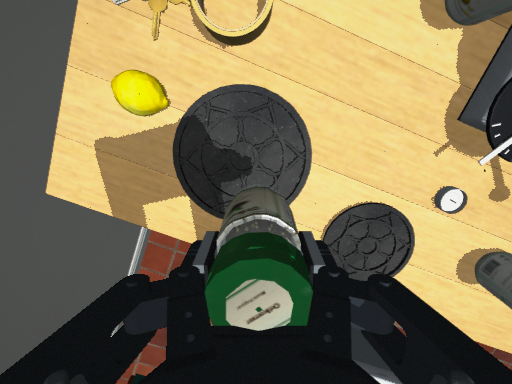

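The jar is held upright and the large trivet's centre is at about (243,150).

```bash
python3 - <<'E'
from h import *
f=r.grab_frame("wrist"); e=r.read_state()['ee_pos']
print(atz(f,(243,150),.015), e, proj(f,[e[0],e[1],.19]))
E
```

```text
[0.46163685 0.37896806 0.015     ] [0.45081245 0.35225495 0.24142521] [258.64151835 211.50995449]
```

```bash
python3 -m crank '[{"dx":0.12,"dy":0.46,"dz":-0.65,"yaw":0,"gripper":-1},{"dx":0,"dy":0,"dz":-0.65,"yaw":0,"gripper":-1},{"dx":0,"dy":0,"dz":-0.65,"yaw":0,"gripper":-1},{"dx":0,"dy":0,"dz":-0.65,"yaw":0,"gripper":-1},{"dx":0,"dy":0,"dz":-0.65,"yaw":0,"gripper":-1},{"dx":0,"dy":0,"dz":-0.1,"yaw":0,"gripper":-1},{"dx":0,"dy":0,"dz":-0.05,"yaw":0,"gripper":-1},{"dx":0,"dy":0,"dz":-0.05,"yaw":0,"gripper":-1},{"dx":0,"dy":0,"dz":0,"yaw":0,"gripper":-1}]'
```

```text
time: 9.65
ee_pos: [0.4573, 0.3763, 0.07]
tcp_rot: [[0.93, 0.367, 0.001], [0.367, -0.93, 0.001], [0.002, -0.001, -1.0]]
contact_force: [-0.1, -0.5, -0.9]
gripper_width: 0.0444
grasp_force: 41.7
```

```bash
python3 -m crank '[{"dx":0,"dy":0,"dz":-0.03,"yaw":0,"gripper":-1},{"dx":0,"dy":0,"dz":-0.03,"yaw":0,"gripper":-1},{"dx":0,"dy":0,"dz":0,"yaw":0,"gripper":-1}]'
```

```text
time: 9.95
ee_pos: [0.4574, 0.3765, 0.068]
tcp_rot: [[0.93, 0.367, 0.002], [0.367, -0.93, 0.002], [0.003, -0.001, -1.0]]
contact_force: [-5.1, -3.4, 26.0]
gripper_width: 0.0442
grasp_force: 44.2
```

Contact confirmed at the expected height. I'll release and rise.

```bash
python3 -m crank '[{"dx":0,"dy":0,"dz":0.02,"yaw":0,"gripper":-1},{"dx":0,"dy":0,"dz":0,"yaw":0,"gripper":0.2},{"dx":0,"dy":0,"dz":0,"yaw":0,"gripper":0.5},{"dx":0,"dy":0,"dz":0,"yaw":0,"gripper":1},{"dx":0,"dy":0,"dz":0,"yaw":0,"gripper":1},{"dx":0,"dy":0,"dz":0,"yaw":0,"gripper":1},{"dx":0,"dy":0,"dz":0.4,"yaw":0,"gripper":1},{"dx":0,"dy":0,"dz":0.8,"yaw":0,"gripper":1},{"dx":0,"dy":0,"dz":0.8,"yaw":0,"gripper":1},{"dx":0,"dy":0,"dz":0.8,"yaw":0,"gripper":1},{"dx":0,"dy":0,"dz":0.8,"yaw":0,"gripper":1},{"dx":0,"dy":0,"dz":0,"yaw":0,"gripper":1}]'
python3 - <<'E'
from h import *
f=r.grab_frame("wrist")
print(proj(f,[.457,.376,.121]))
cv2.imwrite("pics/w5.png",f["img"])
E
```

```text
time: 11.15
ee_pos: [0.4587, 0.3775, 0.2522]
tcp_rot: [[0.93, 0.367, 0.007], [0.367, -0.93, 0.005], [0.008, -0.002, -1.0]]
contact_force: [0.8, 0.8, -0.5]
gripper_width: 0.0853
grasp_force: 0.0
[259.70025604 186.19721393]
```

View pics/w5.png

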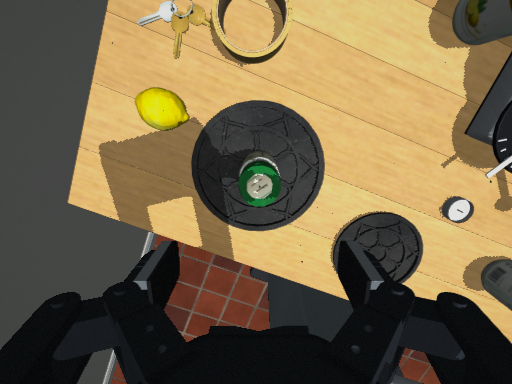

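The jar stands on the trivet with its lid at (260,184), close to the prediction. Next I'll go over the left lever, turning the tool to line up with it.

```bash
python3 -m crank '[{"dx":0.15,"dy":-0.87,"dz":0,"yaw":0.0755,"gripper":1},{"dx":0.15,"dy":-0.87,"dz":0,"yaw":0.0755,"gripper":1},{"dx":0.15,"dy":-0.87,"dz":0,"yaw":0.0755,"gripper":1},{"dx":0.15,"dy":-0.87,"dz":0,"yaw":0.0755,"gripper":1},{"dx":0.15,"dy":-0.87,"dz":0,"yaw":0.0755,"gripper":1},{"dx":0.15,"dy":-0.87,"dz":0,"yaw":0.0755,"gripper":1},{"dx":0.15,"dy":-0.87,"dz":0,"yaw":0.0755,"gripper":1},{"dx":0.15,"dy":-0.87,"dz":0,"yaw":0.0755,"gripper":0.2},{"dx":0,"dy":0,"dz":0,"yaw":0,"gripper":0.2},{"dx":0,"dy":0,"dz":0,"yaw":0,"gripper":0.2}]'
python3 - <<'E'
from h import *
from fit import p,pt
f=r.grab_frame("wrist")
print(proj(f,[.631,.076,.073]),proj(f,[.548,-.018,.115]),proj(f,[.556,.110,.063]))
cv2.imwrite("pics/w6.png",f["img"])
E
```

```text
time: 12.2
ee_pos: [0.516, 0.0269, 0.2456]
tcp_rot: [[0.662, 0.749, -0.002], [0.749, -0.662, 0.0], [-0.001, -0.002, -1.0]]
contact_force: [-1.0, 0.0, -0.3]
gripper_width: 0.0515
grasp_force: 0.0
[309.52   69.989] [309.901 194.858] [236.472  94.53 ]
```

View pics/w6.png

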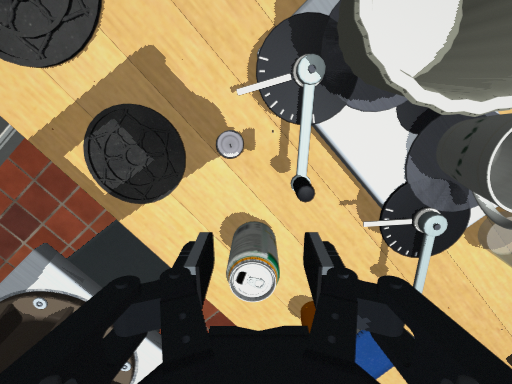

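The left pivot is at (311,67), the hand tip at (238,92) and the knob top at (304,190). The right pivot is at (433,223) with its tip at (365,224). I'll add these to the fit.

```bash
cat > fit2.py <<'E'
import fit; from fit import *
f6=r.grab_frame("wrist"); V=lambda x,y:(f6,np.array([x,y],float))
obs+= [("L",0,0,V(311,67)),("hL",0,.063,V(238,92)),("kL",0,.115,V(304.5,190)),("R",1,0,V(433,223)),("hR",1,.063,V(365,224))]
S=least_squares(res,p,loss="soft_l1"); p=S.x
print(p); print(res(p).reshape(-1,2)[-5:])
for i,n in enumerate("LR"):
    q=p.copy(); q[5+i]=p[3+i]
    print(n,pt((n,i,0,0),p)[:2],"knob",pt(("k",i,.1,0),p)[:2],"goal",pt(("k",i,.1,0),q)[:2])
np.save("p.npy",p)
E
python3 fit2.py
```

```text
[ 0.686 -0.042  0.023 -0.454 -0.652  0.775  0.804  0.074]
[[ 0.288  1.785]
 [ 0.142  0.851]
 [ 1.05   3.267]
 [ 0.245 -0.488]
 [-0.939  0.526]]
L [0.633 0.077] knob [ 0.546 -0.013] goal [0.519 0.129]
R [ 0.638 -0.163] knob [ 0.554 -0.255] goal [ 0.537 -0.09 ]
```

```bash
python3 -m crank '[{"dx":0.21,"dy":-0.27,"dz":-0.5,"yaw":0,"gripper":0.2},{"dx":0.21,"dy":-0.27,"dz":-0.5,"yaw":0,"gripper":0.2},{"dx":0.21,"dy":-0.27,"dz":-0.5,"yaw":0,"gripper":0.2},{"dx":0,"dy":0,"dz":-0.4,"yaw":0,"gripper":0.2},{"dx":0,"dy":0,"dz":-0.4,"yaw":0,"gripper":0.2},{"dx":0,"dy":0,"dz":-0.4,"yaw":0,"gripper":0.2},{"dx":0,"dy":0,"dz":-0.4,"yaw":0,"gripper":0.2},{"dx":0,"dy":0,"dz":0,"yaw":0,"gripper":0.2}]'
python3 -m crank '[{"dx":0,"dy":0,"dz":0,"yaw":0,"gripper":-1},{"dx":0,"dy":0,"dz":0,"yaw":0,"gripper":-1},{"dx":0,"dy":0,"dz":0,"yaw":0,"gripper":-1},{"dx":0,"dy":0,"dz":0,"yaw":0,"gripper":-1},{"dx":0,"dy":0,"dz":0,"yaw":0,"gripper":-1},{"dx":0,"dy":0,"dz":0,"yaw":0,"gripper":-1}]' 20
```

```text
time: 13.1
ee_pos: [0.5462, -0.0111, 0.0895]
tcp_rot: [[0.659, 0.752, -0.004], [0.752, -0.659, 0.0], [-0.003, -0.004, -1.0]]
contact_force: [-0.2, -0.3, 0.8]
gripper_width: 0.0515
grasp_force: 0.0
time: 13.7
ee_pos: [0.549, -0.0125, 0.0927]
tcp_rot: [[0.66, 0.751, 0.002], [0.751, -0.66, 0.0], [0.001, 0.002, -1.0]]
contact_force: [0.9, 3.4, 7.6]
gripper_width: 0.0189
grasp_force: 20.9
```

```bash
cat > arc.py <<'E'
import sys,numpy as np
px,py,x,y,goal,n=map(float,sys.argv[1:]); n=int(n)
a0=np.arctan2(py-y,px-x); r0=np.hypot(py-y,px-x)
a=np.linspace(a0,goal,n+1); rr=np.linspace(r0,.125,n+1)
q=np.c_[px-rr*np.cos(a),py-rr*np.sin(a)]
print(a0,r0,q[-1]); print(np.round(np.diff(q,axis=0)/.05,3).tolist(), "yaw",np.round((goal-a0)/n/np.radians(45),4))
E
python3 arc.py .633 .077 .549 -.0125 -.431 12
```

```text
0.8170878393524794 0.12274465365139124 [0.51943145 0.12922244]
[[-0.18, 0.182], [-0.16, 0.2], [-0.139, 0.215], [-0.116, 0.229], [-0.091, 0.24], [-0.066, 0.249], [-0.04, 0.255], [-0.013, 0.258], [0.014, 0.258], [0.04, 0.256], [0.067, 0.251], [0.093, 0.243]] yaw -0.1324
```

```bash
python3 -m crank '[{"dx":-0.18,"dy":0.18,"dz":0,"yaw":-0.13,"gripper":-1},{"dx":-0.16,"dy":0.2,"dz":0,"yaw":-0.13,"gripper":-1},{"dx":-0.14,"dy":0.215,"dz":0,"yaw":-0.13,"gripper":-1},{"dx":-0.115,"dy":0.23,"dz":0,"yaw":-0.13,"gripper":-1}]'
python3 -m crank '[{"dx":-0.09,"dy":0.24,"dz":0,"yaw":-0.13,"gripper":-1},{"dx":-0.065,"dy":0.25,"dz":0,"yaw":-0.13,"gripper":-1},{"dx":-0.04,"dy":0.255,"dz":0,"yaw":-0.13,"gripper":-1},{"dx":-0.015,"dy":0.26,"dz":0,"yaw":-0.13,"gripper":-1},{"dx":0.015,"dy":0.26,"dz":0,"yaw":-0.13,"gripper":-1},{"dx":0.04,"dy":0.255,"dz":0,"yaw":-0.13,"gripper":-1},{"dx":0.065,"dy":0.25,"dz":0,"yaw":-0.13,"gripper":-1},{"dx":0.095,"dy":0.245,"dz":0,"yaw":-0.13,"gripper":-1},{"dx":0,"dy":0,"dz":0,"yaw":0,"gripper":-1},{"dx":0,"dy":0,"dz":0,"yaw":0,"gripper":-1}]'
python3 -c "
from rig import r;s=r.read_state();print(s['joint_pos'])"
```

```text
time: 14.1
ee_pos: [0.5201, 0.0289, 0.0928]
tcp_rot: [[0.906, 0.423, 0.004], [0.423, -0.906, 0.0], [0.004, 0.002, -1.0]]
contact_force: [9.4, 2.6, 0.3]
gripper_width: 0.0191
grasp_force: 20.3
time: 15.1
ee_pos: [0.5227, 0.1296, 0.093]
tcp_rot: [[0.931, -0.366, 0.007], [-0.366, -0.931, 0.0], [0.007, -0.003, -1.0]]
contact_force: [16.1, -6.5, -4.3]
gripper_width: 0.0191
grasp_force: 20.4
[ 1.87360304e-01  5.10300432e-01  1.98116306e+00 -1.52904805e-03
  6.42777400e-01  2.13399375e+00]
```

```bash
python3 -m crank '[{"dx":0,"dy":0,"dz":0,"yaw":0,"gripper":0.2},{"dx":0,"dy":0,"dz":0,"yaw":0,"gripper":0.2},{"dx":0,"dy":0,"dz":0,"yaw":0,"gripper":0.2},{"dx":0,"dy":0,"dz":0,"yaw":0,"gripper":0.2},{"dx":0,"dy":0,"dz":0.4,"yaw":0,"gripper":0.2},{"dx":0,"dy":0,"dz":0.7,"yaw":0,"gripper":0.2},{"dx":0,"dy":0,"dz":0.7,"yaw":0,"gripper":0.2},{"dx":0,"dy":0,"dz":0.7,"yaw":0,"gripper":0.2},{"dx":0,"dy":0,"dz":0.6,"yaw":0,"gripper":0.2},{"dx":0,"dy":0,"dz":0,"yaw":0,"gripper":0.2},{"dx":0,"dy":0,"dz":0,"yaw":0,"gripper":0.2}]'
python3 - <<'E'
from h import *
f=r.grab_frame("wrist")
c=f["img"][20:260,130:400]; cv2.imwrite("pics/w7.png",cv2.resize(c,None,fx=2.5,fy=2.5,interpolation=cv2.INTER_CUBIC))
import pickle; pickle.dump(f,open("v7.pkl","wb"))
for q in([.633,.077,.074],[.519,.129,.115],[.5585,.1113,.063]): print((proj(f,q)-[130,20])*2.5)
E
```

```text
time: 16.2
ee_pos: [0.5186, 0.1294, 0.2472]
tcp_rot: [[0.93, -0.366, 0.001], [-0.366, -0.93, 0.0], [0.001, -0.001, -1.0]]
contact_force: [-0.6, -0.3, -0.3]
gripper_width: 0.0512
grasp_force: 0.0
[338.64975819  92.05371402]
[322.64629235 405.89131688]
[326.84386771 287.84233736]
```

View pics/w7.png

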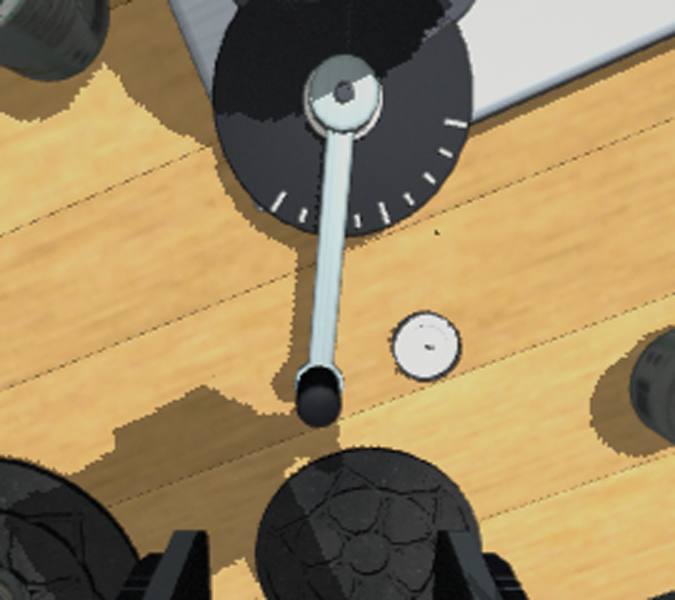

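The left lever covers its white hand entirely: the pivot is at (344,92), the knob at (319,400), and no white shows beside the arm. Now the right lever.

```bash
python3 -m crank '[{"dx":0.07,"dy":-0.77,"dz":0,"yaw":0.153,"gripper":0.2},{"dx":0.07,"dy":-0.77,"dz":0,"yaw":0.153,"gripper":0.2},{"dx":0.07,"dy":-0.77,"dz":0,"yaw":0.153,"gripper":0.2},{"dx":0.07,"dy":-0.77,"dz":0,"yaw":0.153,"gripper":0.2},{"dx":0.07,"dy":-0.77,"dz":0,"yaw":0.153,"gripper":0.2},{"dx":0.07,"dy":-0.77,"dz":0,"yaw":0.153,"gripper":0.2},{"dx":0.07,"dy":-0.77,"dz":0,"yaw":0.153,"gripper":0.2},{"dx":0.07,"dy":-0.77,"dz":0,"yaw":0.153,"gripper":0.2},{"dx":0.07,"dy":-0.77,"dz":0,"yaw":0.153,"gripper":0.2},{"dx":0.07,"dy":-0.77,"dz":0,"yaw":0.153,"gripper":0.2},{"dx":0,"dy":0,"dz":0,"yaw":0,"gripper":0.2},{"dx":0,"dy":0,"dz":0,"yaw":0,"gripper":0.2}]'
python3 - <<'E'
from h import *
f=r.grab_frame("wrist")
for q in([.638,-.163,.074],[.554,-.255,.115],[.571,-.1146,.063]): print((proj(f,q)-[130,20])*2.5)
c=f["img"][20:260,130:400]; cv2.imwrite("pics/w8.png",cv2.resize(c,None,fx=2.5,fy=2.5,interpolation=cv2.INTER_CUBIC))
E
```

```text
time: 17.45
ee_pos: [0.5527, -0.2561, 0.245]
tcp_rot: [[0.679, 0.734, -0.003], [0.734, -0.679, 0.001], [-0.001, -0.003, -1.0]]
contact_force: [-1.0, -0.0, -1.2]
gripper_width: 0.0511
grasp_force: 0.0
[321.26531112  89.85983033]
[322.96604566 405.13916399]
[133.00278438 119.53062648]
```

View pics/w8.png

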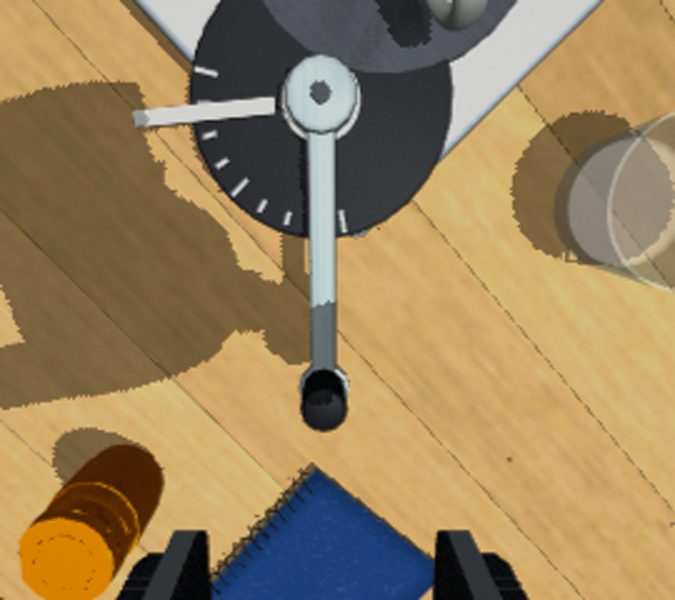

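The pivot (320,92), knob top (324,403) and hand tip (135,119) all match the predictions. I'll descend and grip.

```bash
python3 -m crank '[{"dx":0,"dy":0,"dz":-0.6,"yaw":0,"gripper":0.2},{"dx":0,"dy":0,"dz":-0.6,"yaw":0,"gripper":0.2},{"dx":0,"dy":0,"dz":-0.6,"yaw":0,"gripper":0.2},{"dx":0,"dy":0,"dz":-0.6,"yaw":0,"gripper":0.2},{"dx":0,"dy":0,"dz":-0.6,"yaw":0,"gripper":0.2},{"dx":0,"dy":0,"dz":0,"yaw":0,"gripper":0.2},{"dx":0,"dy":0,"dz":0,"yaw":0,"gripper":-1},{"dx":0,"dy":0,"dz":0,"yaw":0,"gripper":-1},{"dx":0,"dy":0,"dz":0,"yaw":0,"gripper":-1},{"dx":0,"dy":0,"dz":0,"yaw":0,"gripper":-1},{"dx":0,"dy":0,"dz":0,"yaw":0,"gripper":-1},{"dx":0,"dy":0,"dz":0,"yaw":0,"gripper":-1}]' 20
python3 arc.py .638 -.163 .5535 -.2555 -.629 13
```

```text
time: 18.7
ee_pos: [0.5545, -0.2558, 0.0984]
tcp_rot: [[0.678, 0.736, 0.002], [0.736, -0.678, -0.001], [0.001, 0.002, -1.0]]
contact_force: [0.7, 3.1, 8.2]
gripper_width: 0.019
grasp_force: 21.0
0.8305651639932674 0.12528567356246284 [ 0.53692297 -0.08945795]
[[-0.196, 0.201], [-0.172, 0.222], [-0.147, 0.24], [-0.119, 0.255], [-0.089, 0.266], [-0.059, 0.275], [-0.028, 0.279], [0.004, 0.281], [0.035, 0.279], [0.066, 0.273], [0.096, 0.264], [0.125, 0.251], [0.152, 0.236]] yaw -0.143
```

```bash
python3 -m crank '[{"dx":-0.195,"dy":0.2,"dz":0,"yaw":-0.143,"gripper":-1},{"dx":-0.17,"dy":0.22,"dz":0,"yaw":-0.143,"gripper":-1},{"dx":-0.145,"dy":0.24,"dz":0,"yaw":-0.143,"gripper":-1},{"dx":-0.12,"dy":0.255,"dz":0,"yaw":-0.143,"gripper":-1},{"dx":-0.09,"dy":0.265,"dz":0,"yaw":-0.143,"gripper":-1},{"dx":-0.06,"dy":0.275,"dz":0,"yaw":-0.143,"gripper":-1}]'
python3 -m crank '[{"dx":-0.03,"dy":0.28,"dz":0,"yaw":-0.143,"gripper":-1},{"dx":0.005,"dy":0.28,"dz":0,"yaw":-0.143,"gripper":-1},{"dx":0.035,"dy":0.28,"dz":0,"yaw":-0.143,"gripper":-1},{"dx":0.065,"dy":0.275,"dz":0,"yaw":-0.143,"gripper":-1},{"dx":0.095,"dy":0.265,"dz":0,"yaw":-0.143,"gripper":-1},{"dx":0.125,"dy":0.25,"dz":0,"yaw":-0.143,"gripper":-1},{"dx":0.15,"dy":0.235,"dz":0,"yaw":-0.143,"gripper":-1},{"dx":0,"dy":0,"dz":0,"yaw":0,"gripper":-1},{"dx":0,"dy":0,"dz":0,"yaw":0,"gripper":-1}]'
```

```text
time: 19.3
ee_pos: [0.5152, -0.1832, 0.0983]
tcp_rot: [[0.989, 0.147, 0.003], [0.147, -0.989, -0.001], [0.002, 0.002, -1.0]]
contact_force: [1.3, -2.1, 8.4]
gripper_width: 0.0192
grasp_force: 21.1
time: 20.2
ee_pos: [0.5388, -0.09, 0.0983]
tcp_rot: [[0.807, -0.59, 0.004], [-0.59, -0.807, -0.001], [0.004, -0.002, -1.0]]
contact_force: [2.2, -2.0, 9.6]
gripper_width: 0.0193
grasp_force: 21.1
```

```bash
python3 -m crank '[{"dx":0,"dy":0,"dz":0,"yaw":0,"gripper":0.2},{"dx":0,"dy":0,"dz":0,"yaw":0,"gripper":0.2},{"dx":0,"dy":0,"dz":0,"yaw":0,"gripper":0.2},{"dx":0,"dy":0,"dz":0,"yaw":0,"gripper":0.2},{"dx":0,"dy":0,"dz":0.4,"yaw":0,"gripper":0.2},{"dx":0,"dy":0,"dz":0.7,"yaw":0,"gripper":0.2},{"dx":0,"dy":0,"dz":0.7,"yaw":0,"gripper":0.2},{"dx":0,"dy":0,"dz":0.7,"yaw":0,"gripper":0.2},{"dx":0,"dy":0,"dz":0.6,"yaw":0,"gripper":0.2},{"dx":0,"dy":0,"dz":0,"yaw":0,"gripper":0.2},{"dx":0,"dy":0,"dz":0,"yaw":0,"gripper":0.2}]'
python3 - <<'E'
from h import *
f=r.grab_frame("wrist")
for q in([.638,-.163,.074],[.537,-.09,.115],[.571,-.1146,.063]): print((proj(f,q)-[130,20])*2.5)
c=f["img"][20:260,130:400]; cv2.imwrite("pics/w9.png",cv2.resize(c,None,fx=2.5,fy=2.5,interpolation=cv2.INTER_CUBIC))
E
```

```text
time: 21.3
ee_pos: [0.5369, -0.0897, 0.2521]
tcp_rot: [[0.806, -0.592, 0.001], [-0.592, -0.806, -0.0], [0.001, -0.0, -1.0]]
contact_force: [-0.6, 0.9, 0.3]
gripper_width: 0.0512
grasp_force: 0.0
[320.35035399  95.62979296]
[322.33445409 403.02406132]
[321.70001178 289.7158985 ]
```

View pics/w9.png

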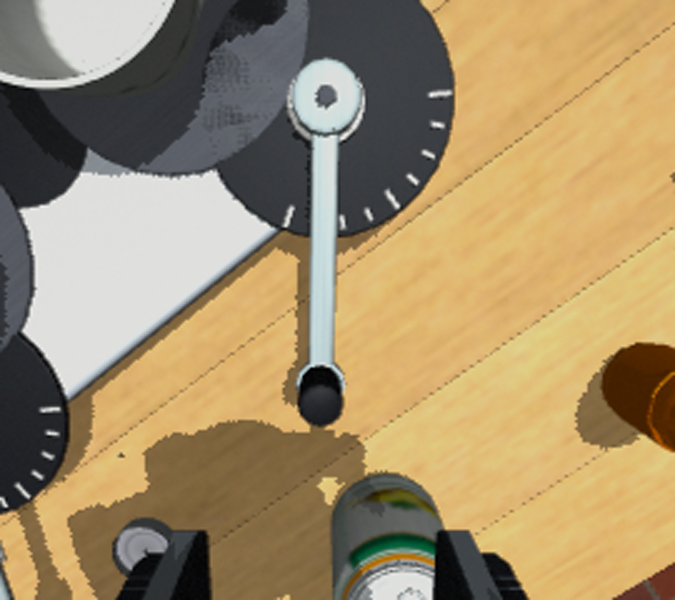

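The right lever also covers its hand: pivot (326,96), knob (320,398), no white showing. The gripper is open and clear of everything, and the jar stands on the trivet, so I'm handing in.

```bash
python3 -c "
from rig import r
print(r.close_job())"
```

```text
the job is handed in; nothing more can be done
None
```

I handed the job in at about 21 s: both levers hide their white hands from above, the spice jar stands upright near the middle of the large trivet, and the gripper is clear of everything; the hand-in call returned no verdict.

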